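# Salt shaker from the oddments crate to the back of the splash-covered bay

## Robot

A 6-joint arm with a two-finger parallel gripper is mounted at the origin on a cart in front of the work surface, level with it; the furniture and walls round the work are solid. World frame = base frame: x ahead of the robot, y to its left, z up, the work surface at z = 0. Lengths are in m, angles in rad, forces in N, time in s.
With the tool pointing down it reaches from about 0.3 to 0.875 m from the base axis. Payload 6.4 kg.
Tool frame: the origin (TCP) lies midway between the tips of the shut fingers; the grasp point (between the pads) lies arm.grip_point_offset behind it (arm.grip_point_offset is the distance from the TCP to the grasp point, in m); z points along the fingers, y is the line along which they close (so a half turn about z gives the same grasp; the last joint's range is limited). The gripper opens to 88 mm and grips with 3 to 60 N. Pads are 18 mm wide; open, the fingers measure 123 mm over their backs; the gripper's body (75 mm by 187 mm) begins 45 mm behind the grasp point.
Start: joints at [-1.432, 0.181, 1.607, -0, 1.354, -0.206], TCP at [0.194, -0.541, 0.239] pointing down, gripper open.
Joint ranges: [-2.99, 2.99], [-0.89, 2.07], [0.3, 2.58], [-1.14, 4.28], [0, 2.63], [-3.12, 3.12]. Speed limits (rad/s): [2.57, 2.57, 3.01, 3.14, 3.14, 3.14].

## Interface

Orientations are given as [roll, pitch, yaw] about the fixed x, y, z axes, in that order (R = Rz(yaw) Ry(pitch) Rx(roll)).
In Python, from rig import arm, solve_ik, cams, ticket, status gives the robot as it stands. Calls block until the motion is done:
- arm.reach(position, orientation): joint-space move of the TCP to a pose.
- arm.movel(position, attitude=None, velocity=0.15, until_force=None): straight line of the TCP; attitude=None keeps the orientation; velocity is the mean speed in m/s. With until_force (N) it stops when the force on the tool has changed by that much, and returns True; else False.
- arm.move_joints(angles): joint-space move.
- arm.command_gripper(opening, grasp_force=None): finger opening in m; grasp_force is the grip in N (None keeps the last); returns when the fingers have stopped.
- arm.hold(seconds).
- solve_ik(position, orientation): joint angles nearest the present ones, or None.
- cams.get_image(name): name is "side" or "top" or "wrist"; returns the picture (400x640x3 uint8, blue, green, red); there is no depth.
- cams.get_calibration(name): a dict with "fx", "fy", "cx", "cy" (pixels), "k1" (the pictures are not rectified: a ray, as slopes to the right and down, at radius r is drawn at 1 + k1 r^2 times it, then the intrinsics apply), "rvec" (rotation vector, rad) and "tvec" (3), from world to camera coordinates, as OpenCV has them; the wrist camera has in their place "hand_eye" (4x4, takes a point from camera to tool coordinates, whose origin is the TCP and whose axes are the flange's). Camera axes: x right, y down, z forward; pixel columns grow to the right and rows downward; lengths in m; the calibration is good to about 2 mm. A picture is of the moment at which its call begins: read the wrist's pose just before it. get_calibration takes no time and is no camera call.
A pose or a line that the arm cannot do raises arm.MotionError and nothing moves.
- ticket.close_job(): hands the job in; it is judged then, once.
Readings, each from a call of its own:
- status.get_time(): time.
- status.get_q(): joint angles.
- status.get_joint_vel(): joint speeds.
- status.get_joint_efforts(): joint torques, N m.
- status.get_eef_pos(): TCP position.
- status.get_eef_rot(): TCP orientation.
- status.get_wrist_force(): force on the tool from outside, world axes, zero at the start.
- status.get_wrist_torque(): the same for the moment, N m.
- status.get_grip_width(): finger opening in m.
- status.get_finger_force(): force on a finger pad.
Only numpy, scipy, OpenCV 4.12 (cv2) and the standard library are available. Lean on these libraries where they do the work, as an engineer would, in place of code of your own. Each camera call takes 0.05 s, during which the arm holds its last target. There are 200 camera calls.

## Task

Pick the salt shaker out of the crowded crate, leaving everything else in there, and set it down gently and upright on the blue square of the wooden bay, against the fence. Then take the push stick out of its tray and with it, not with your fingers, slide the shaker along the fence, keeping it against the fence, until it stands fully home against the end stop under the clear cover. Finally lay the push stick back in its tray lengthwise; do not knock anything over or move the mug, tumbler and pepper mill.

Things in the scene. Friction and masses are not known exactly. Their poses are not given: they have to be found in the camera images.
- salt_shaker: The target: salt shaker of clear glass with white salt and a domed grey cap, upright in any of the crate's six places. 90 mm tall; glass 44 mm across up to 70 mm height, cap 34 mm across from there up, its dome narrowing above 80 mm. 0.07 to 0.14 kg. Origin: centre of its underside, z up.
- shaker_cap (a point): On the shaker's axis, 83 mm above its underside. With the fingertips 64 mm above the underside, a grip on the cap from above clears everything else in the crate.
- crate: Fixed slatted wooden crate on the worktop, 186 x 270 mm (x, y), walls 52 mm high and 7 mm thick, floor 7 mm thick. Six things stand in it in two rows of three, 84 mm apart; all but the shaker are at most 59 mm tall. Origin under its centre, y along its long side.
- garlic: Bulb of garlic, 60 mm across, 59 mm tall, loose in the crate; stays there. Origin at the centre of its underside.
- lemon: Lemon, 78 x 55 x 56 mm, loose in the crate; stays there. Origin at the centre of its underside.
- ramekin_green: Small green stoneware ramekin, 67 mm across, 40 mm tall, loose in the crate; stays there. Origin at the centre of its underside.
- kitchen_timer: Cream wind-up kitchen timer, 68 mm across, 50 mm tall, loose in the crate; stays there. Origin at the centre of its underside.
- bean_tin: Short round food tin, 75 mm across, 58 mm tall, loose in the crate; stays there. Origin at the centre of its underside.
- bay: Fixed feed bay: light wooden board 104 x 300 mm, 10 mm thick (top at z = 10 mm), long along its y. Origin under the middle of the lane, z up. Open end at y = -150 mm. Wooden fence along the +x side, inner face at x = +30 mm, 30 mm high above the board. Wooden end stop at the +y end, inner face at y = +130 mm. A blue square 60 x 66 mm is painted on the board round x = 0, y = -50 mm.
- bay_mouth (a point): Middle of the mouth of the bay's covered part, on the board's top (bay x = -6 mm, y = +30 mm). From here to the end stop the lane is boxed in: wooden back wall, clear plastic front wall with inner face at bay x = -43 mm, clear plastic roof with underside 107 mm above the board, top 121 mm above the worktop. Too tight for the hand; a stick fits in.
- bay_load (a point): On the board's top, where the underside centre of the shaker is when it stands on the middle of the blue square and touches the fence (bay x = +8 mm, y = -50 mm). Axes as the bay's: +y is the feed direction, +x points to the fence.
- bay_home (a point): On the board's top, where the underside centre of the shaker is when it touches both fence and end stop (bay x = +8 mm, y = +108 mm). Axes as the bay's.
- push_stick: Loose wooden push stick, 0.12 kg, 200 mm long along its x, lying in the tray: a bar 16 mm wide (y) and 14 mm high, a dark upright handle block towards the -x end, an orange push head at the +x end. Origin at the underside, 85 mm from the handle end, z up.
- stick_grip (a point): Middle of the push stick's handle (stick x = -45 mm), 36 mm above the stick's underside; axes as the stick's. The handle is 75 mm long (x), 20 mm wide (y, grip across it) and 50 mm high from the underside.
- stick_face (a point): Middle of the orange push face (stick x = +110 mm), 17 mm above the underside; axes as the stick's. The head is 38 mm wide and 34 mm high. The face is slanted by 15 degrees: its normal points to +x and a little to -y, so with the stick's +x along the bay's +y it nudges the pushed thing to the fence.
- tray: Fixed grey tray of the push stick, between crate and bay, 256 mm (x) by 76 mm (y), walls 14 mm high and 4 mm thick, floor 4 mm thick, so inside 248 x 68 mm. Origin under its centre.
- pepper_mill: Dark wooden pepper mill, 58 mm across, 170 mm tall, standing at the back of the worktop behind the tray; a bystander to be left alone. Origin at the centre of its underside.
- tumbler: Clear glass tumbler, 81 mm across, 91 mm tall, standing near the front edge on the left; a bystander to be left alone. Origin at the centre of its underside.
- mug: White mug with a few green leaves, 92 mm across, 95 mm tall, standing near the front edge; a bystander to be left alone. Origin at the centre of its underside.

How it is judged:
On the way, in this order (a step that is already met when the one before it is completed fails the run):
1. the shaker is held clear above the crate (z of salt_shaker in the frame of crate above 0.06 m and contact force between the fingers and salt_shaker above 0.3 N), for 0.1 s.
2. the shaker stands released and upright on the blue square, at most 12 mm off the fence (angle between salt_shaker's own z axis and vertical below 0.15 rad and contact force between the fingers and salt_shaker below 0.05 N and linear speed of salt_shaker below 0.02 m/s and z of salt_shaker in the frame of bay below 0.016 m and y of salt_shaker in the frame of bay between -0.09 and -0.01 m and x of salt_shaker in the frame of bay above -0.004 m), for 0.2 s.
3. the push stick is held, lifted out of its tray (z of push_stick in the frame of tray above 0.02 m and contact force between the fingers and push_stick above 0.5 N), for 0.1 s.
4. the push stick pushes the shaker along the lane (contact force between push_stick and salt_shaker above 0.02 N and y of salt_shaker in the frame of bay between 0.02 and 0.09 m and x of salt_shaker in the frame of bay above -0.008 m).
5. the shaker is home: at most 6 mm off the end stop and 10 mm off the fence (y of salt_shaker in the frame of bay above 0.102 m and x of salt_shaker in the frame of bay above -0.002 m and angle between salt_shaker's own z axis and vertical below 0.15 rad and z of salt_shaker in the frame of bay below 0.016 m), for 0.2 s.
At the end, for the whole second after the job is handed in: The salt shaker stands upright and at rest on the bay's board, at most 6 mm from the end stop and 10 mm from the fence, and the push stick lies flat, lengthwise, released and at rest inside its tray (all of step 5 and contact force between the fingers and salt_shaker below 0.05 N and linear speed of each of salt_shaker, push_stick below 0.02 m/s and x of push_stick in the frame of tray between -0.042 and 0.042 m and y of push_stick in the frame of tray between -0.024 and 0.024 m and z of push_stick in the frame of tray below 0.012 m and angle between push_stick's own z axis and vertical below 0.2 rad and contact force between the fingers and push_stick below 0.05 N and angle between the x axis of push_stick and the x axis of tray, either way round below 0.25 rad); the robot touches nothing.
It fails at once if the fingers touch the shaker while it stands in the lane beyond the blue square (contact force between the fingers and salt_shaker above 0.3 N and y of salt_shaker in the frame of bay between -0.005 and 0.13 m and x of salt_shaker in the frame of bay between -0.05 and 0.05 m and z of salt_shaker in the frame of bay below 0.03 m).
It fails at once if the shaker leaves the fence by more than 16 mm while it is fed (y of salt_shaker in the frame of bay between -0.01 and 0.13 m and x of salt_shaker in the frame of bay between -0.05 and -0.008 m and z of salt_shaker in the frame of bay below 0.03 m).
It fails at once if the shaker is tipped by more than 35 degrees, or dropped (more than 40 mm above the worktop with no finger on it) (angle between salt_shaker's own z axis and vertical above 0.61 rad or (height (world z) of salt_shaker above 0.04 m and contact force between the fingers and salt_shaker below 0.02 N)).
It fails at once if another thing in the crate is moved by more than 60 mm (distance of any of garlic, lemon, ramekin_green, kitchen_timer, bean_tin from where it was at the start of the episode above 0.06 m).
It fails at once if the mug, tumbler or pepper mill is moved by more than 30 mm or tipped (distance of any of pepper_mill, tumbler, mug from where it was at the start of the episode above 0.03 m or angle between any of pepper_mill, tumbler, mug's own z axis and vertical above 0.3 rad).
It also fails if it takes over 72 s, if anything falls off the work surface, if the arm or the gripper's body presses on something with over 40 N, if the wrist force passes 120 N, or if a joint passes its speed limit or range.

## Working session

There is one attempt and no reset: what is moved stays moved. The work goes in short steps, each a Python script; the robot and the scene stay as the last script left them, time stands still between calls to the robot, and variables do not carry over. Pictures are saved under pics/ and viewed, at most 11 in all, crops included, and the job is handed in when it is done.

```bash
ls; mkdir -p pics; python3 - <<'E'
from rig import arm,cams,status
import cv2
for n in("side","top"):
    cv2.imwrite(f"pics/{n}0.png",cams.get_image(n)); print(n,cams.get_calibration(n))
print(cams.get_calibration("wrist"),arm.grip_point_offset,status.get_time(),status.get_eef_rot())
E
```

```text
pics
side {'fx': 474.32702288897883, 'fy': 474.32702288897883, 'cx': 322.1034768487642, 'cy': 199.5730649440682, 'k1': 0.03421890285614493, 'rvec': array([ 0.58419676, -2.84477875,  0.87555003]), 'tvec': array([0.51220038, 0.23243881, 1.3074501 ])}
top {'fx': 447.1634833826274, 'fy': 447.1634833826274, 'cx': 322.7982723860681, 'cy': 201.8182137679991, 'k1': -0.057983071523693086, 'rvec': array([ 2.19903968, -2.1309365 ,  0.17330832]), 'tvec': array([-0.03720403,  0.55738765,  1.2237322 ])}
{'fx': 316.66785334812164, 'fy': 316.66785334812164, 'cx': 319.31972480876874, 'cy': 201.46362890568554, 'k1': -0.013399949007991956, 'hand_eye': array([[-1.52566049e-03, -9.51514795e-01, -3.07599200e-01,
         8.00325076e-02],
       [ 9.99998380e-01, -1.74544900e-03,  4.39411177e-04,
         2.29733221e-04],
       [-9.55004952e-04, -3.07598031e-01,  9.51515916e-01,
        -1.46250385e-01],
       [ 0.00000000e+00,  0.00000000e+00,  0.00000000e+00,
         1.00000000e+00]])} 0.0187 0.1 [-3.14005690e+00 -3.36895567e-04  3.44751842e-01]
```

View pics/top0.png

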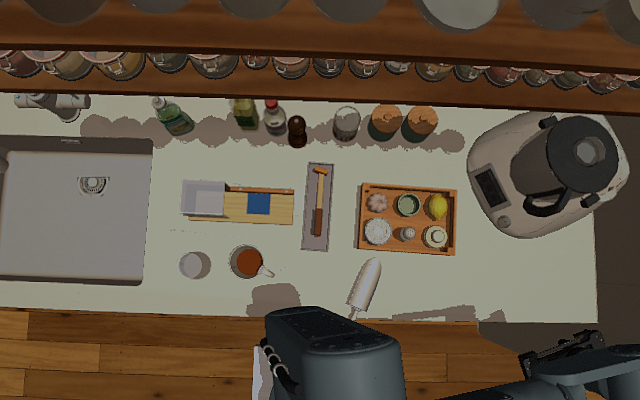

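View pics/side0.png

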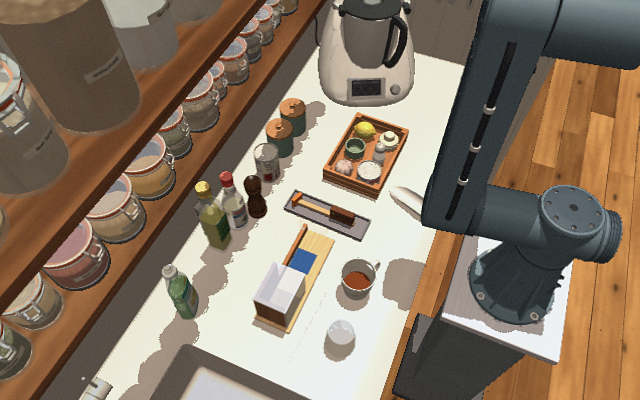

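The top view shows the crate at (408,218) with the shaker at its near-middle place (408,233). The tray is at (318,207), with the stick's head pointing away from the robot. The bay is at (237,203): cover on the left, blue square at (259,203), fence on the far side. The side view agrees.

```bash
cat > h.py <<'E'
from rig import arm,solve_ik,cams,ticket,status
import numpy as np,cv2
from scipy.spatial.transform import Rotation as Ro
def pose(): return np.array(status.get_eef_pos()),Ro.from_euler('xyz',status.get_eef_rot())
def ray(cam,px,P=None):
    c=cams.get_calibration(cam); px=np.atleast_2d(np.array(px,float))
    d=(px-[c['cx'],c['cy']])/c['fx']; u=d.copy()
    for _ in range(10): u=d/(1+c['k1']*(u**2).sum(1,keepdims=True))
    v=np.c_[u,np.ones(len(u))]
    if cam=='wrist':
        p,R=P; H=c['hand_eye']; return p+R.apply(H[:3,3]), R.apply(v@H[:3,:3].T)
    R=cv2.Rodrigues(c['rvec'])[0]; return -R.T@c['tvec'], v@R
def plane(cam,px,z,P=None):
    o,v=ray(cam,px,P); return (o+v*((z-o[2])/v[:,2])[:,None])[:,:]
def proj(cam,X,P=None):
    c=cams.get_calibration(cam); X=np.atleast_2d(X)
    if cam=='wrist':
        p,R=P; H=c['hand_eye']; q=(R.inv().apply(X-p)-H[:3,3])@H[:3,:3]
    else: q=X@cv2.Rodrigues(c['rvec'])[0].T+c['tvec']
    s=q[:,:2]/q[:,2:]; s=s*(1+c['k1']*(s**2).sum(1,keepdims=True)); return s*c['fx']+[c['cx'],c['cy']]
E
python3 - <<'E'
from h import *
np.set_printoptions(precision=3,suppress=True)
print(plane('top',[[408,230]],.09),'cap')
print(plane('top',[[318,207],[307,163],[334,163],[327,251],[301,250]],.014),'tray')
print(plane('top',[[248,192],[271,193],[270,214],[247,213],[293,224],[293,195],[180,220]],.01),'blue.. bay')
print(plane('top',[[366,183],[457,189],[454,255],[358,249]],.052),'crate')
print(plane('top',[[246,262],[194,265]],.09),plane('top',[[298,130]],.1))
E
```

```text
[[ 0.482 -0.251  0.09 ]] cap
[[ 0.546 -0.007  0.014]
 [ 0.674  0.029  0.014]
 [ 0.676 -0.049  0.014]
 [ 0.421 -0.036  0.014]
 [ 0.422  0.037  0.014]] tray
[[0.583 0.196 0.01 ]
 [0.583 0.13  0.01 ]
 [0.522 0.13  0.01 ]
 [0.522 0.196 0.01 ]
 [0.495 0.063 0.01 ]
 [0.579 0.066 0.01 ]
 [0.496 0.386 0.01 ]] blue.. bay
[[ 0.614 -0.139  0.052]
 [ 0.606 -0.399  0.052]
 [ 0.419 -0.389  0.052]
 [ 0.428 -0.12   0.052]] crate
[[0.384 0.18  0.09 ]
 [0.371 0.317 0.09 ]] [[0.746 0.056 0.1  ]]
```

```bash
python3 - <<'E'
from h import *
arm.reach([.482,-.251,.22],[np.pi,0,0]); P=pose(); im=cams.get_image('wrist'); cv2.imwrite('pics/w1.png',im)
np.savez('w1.npz',p=P[0],r=P[1].as_euler('xyz')); print(status.get_time(),P[0],proj('wrist',[[.482,-.251,.09]],P))
E
```

```text
1.6667 [ 0.48175768 -0.2517583   0.22005781] [[318.0895608  191.64935004]]
```

View pics/w1.png

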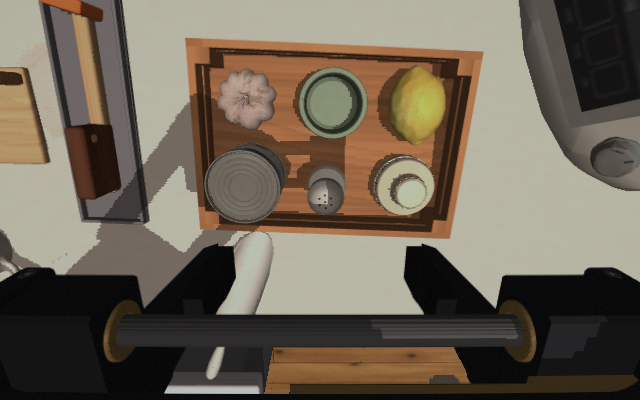

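The wrist view shows the shaker cap at about (325,195), with the tin at (245,185) and the timer at (404,188) on either side of it. All the contents are standing.

```bash
python3 - <<'E'
from h import *
np.set_printoptions(precision=4,suppress=True)
d=np.load('w1.npz');P=(d['p'],Ro.from_euler('xyz',d['r'])); im=cv2.imread('pics/w1.png')
g=cv2.cvtColor(im[165:230,290:360],cv2.COLOR_BGR2GRAY); g=cv2.resize(g,None,fx=4,fy=4,interpolation=cv2.INTER_CUBIC)
c=cv2.HoughCircles(g,cv2.HOUGH_GRADIENT,1.5,20,param1=120,param2=25,minRadius=56,maxRadius=100)
for x in (c[0][:4] if c is not None else []): q=[290+x[0]/4,165+x[1]/4]; print(q,x[2]/4,plane('wrist',[q],.085,P))
print('holes',plane('wrist',[[324,199]],.096,P)); print('exp',proj('wrist',[[.482,-.251,.085],[.499,-.251,.085]],P))
# crate rim corners for yaw check
print(plane('wrist',[[187,38],[483,52],[449,239],[200,230]],.052,P))
E
python3 - <<'E'
import cv2
cv2.imwrite('pics/w1c.png',cv2.resize(cv2.imread('pics/w1.png')[155:235,275:375],None,fx=6,fy=6,interpolation=cv2.INTER_NEAREST))
E
```

```text
[np.float32(326.1875), np.float32(196.6875)] 19.025 [[ 0.4757 -0.2585  0.085 ]]
[np.float32(321.6875), np.float32(198.9375)] 22.925 [[ 0.4735 -0.2543  0.085 ]]
holes [[ 0.4769 -0.2563  0.096 ]]
exp [[318.1034 190.1441]
 [318.0419 172.0926]]
[[ 0.6149 -0.1336  0.052 ]
 [ 0.603  -0.4015  0.052 ]
 [ 0.4171 -0.3931  0.052 ]
 [ 0.4284 -0.1237  0.052 ]]
```

View pics/w1c.png

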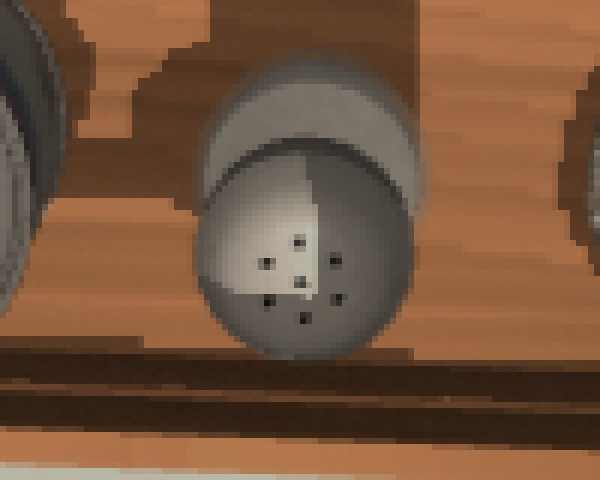

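```bash
python3 - <<'E'
from h import *
arm.movel([.475,-.258,.12],[np.pi,0,0],velocity=.12)
print(arm.movel([.475,-.258,.0715],velocity=.08,until_force=6))
arm.command_gripper(.02,grasp_force=12); print(status.get_grip_width(),status.get_finger_force())
arm.movel([.475,-.258,.21],velocity=.12); print(status.get_grip_width(),status.get_finger_force())
arm.reach([.545,.09,.26],[np.pi,0,np.pi/2]); arm.hold(.2); P=pose(); cv2.imwrite('pics/w2.png',cams.get_image('wrist'))
np.savez('w2.npz',p=P[0],r=P[1].as_euler('xyz')); print(status.get_time(),P[0],status.get_grip_width())
E
```

```text
False
0.03311759099996971 11.987111333073699
0.03314035522641036 11.98481142779201
7.1833 [0.54510066 0.08894684 0.25976514] 0.03279713114180476
```

View pics/w2.png

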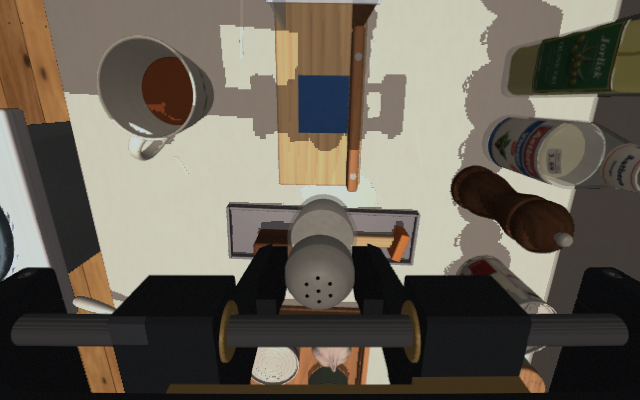

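The view shows the shaker held. The blue square has corners at about (298,76), (350,76), (350,132) and (299,132), the bay's open end is at row 184, and the tray is partly hidden behind the hand.

```bash
python3 - <<'E'
from h import *
np.set_printoptions(precision=4,suppress=True)
d=np.load('w2.npz');P=(d['p'],Ro.from_euler('xyz',d['r'])); im=cv2.imread('pics/w2.png').astype(int)
m=((im[...,0]>im[...,2]+40)&(im[...,0]>im[...,1]+20)).astype(np.uint8); m[:, :280]=0; m[:,370:]=0;m[160:]=0
ys,xs=np.nonzero(m); print(m.sum(),xs.min(),xs.max(),ys.min(),ys.max())
X=plane('wrist',np.c_[xs,ys]+0.0,.01,P)[:,:2]; r=cv2.minAreaRect((X*1000).astype(np.float32)); print(r); print('mean',X.mean(0))
# left board edge
print('left edge',plane('wrist',[[279,184],[277,60]],.01,P)); print('end',plane('wrist',[[279,184.5],[345,185.5]],.01,P)); print('fence top edges',plane('wrist',[[352,60],[366,60],[347,188],[357,190],],.04,P))
t=cv2.imread('pics/top0.png').astype(int); m=((t[...,0]>t[...,2]+40)&(t[...,0]>t[...,1]+20)); m[:150]=0;m[240:]=0;m[:,:230]=0;m[:,290:]=0
ys,xs=np.nonzero(m);X=plane('top',np.c_[xs,ys],.01)[:,:2];print('top',X.mean(0),cv2.minAreaRect((X*1000).astype(np.float32)))
E
```

```text
2748 299 348 76 132
((550.0197143554688, 162.04444885253906), (64.71327209472656, 58.088993072509766), 89.01591491699219)
mean [0.5497 0.1628]
left edge [[0.493  0.0641 0.01  ]
 [0.4969 0.2116 0.01  ]]
end [[0.493  0.0635 0.01  ]
 [0.5783 0.0618 0.01  ]]
fence top edges [[0.5804 0.2081 0.04  ]
 [0.5953 0.208  0.04  ]
 [0.5783 0.0668 0.04  ]
 [0.5904 0.0643 0.04  ]]
top [0.5516 0.165 ] ((552.40966796875, 165.41778564453125), (57.94207000732422, 62.96665954589844), 1.8956069946289062)
```

```bash
python3 - <<'E'
from h import *
o=[np.pi,0,np.pi/2-.02]
arm.reach([.5545,.160,.16],o); arm.movel([.5545,.160,.085],velocity=.1)
print(arm.movel([.5545,.160,.070],velocity=.02,until_force=2),status.get_eef_pos(),status.get_wrist_force())
arm.command_gripper(.06); print(status.get_grip_width())
arm.movel([.5545,.160,.19],velocity=.12); arm.reach([.50,.0,.27],[np.pi,0,0.05]); arm.hold(.15)
P=pose(); cv2.imwrite('pics/w3.png',cams.get_image('wrist'))
np.savez('w3.npz',p=P[0],r=P[1].as_euler('xyz')); print(status.get_time(),P[0])
E
```

```text
True [0.55450784 0.16000902 0.07420793] [0.26537345 0.3880961  3.78970913]
0.060041510732910724
12.175 [0.49991844 0.0006003  0.26940986]
```

View pics/w3.png

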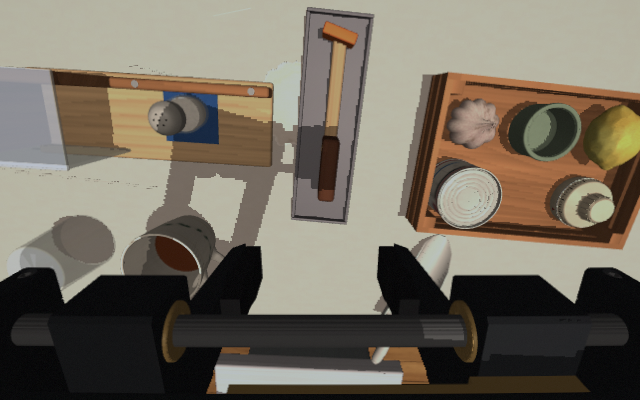

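The shaker stands on the blue square (cap at 166,117). The stick lies in the tray, with its handle at about (329,167) and its orange head at (340,33).

```bash
python3 - <<'E'
from h import *
im=cv2.imread('pics/w3.png')
cv2.imwrite('pics/w3c.png',cv2.resize(im[5:230,285:385],None,fx=2.6,fy=2.6,interpolation=cv2.INTER_NEAREST))
E
```

```text
(no output)
```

View pics/w3c.png

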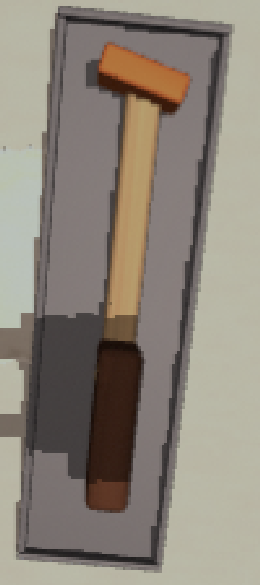

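```bash
python3 - <<'E'
from h import *
np.set_printoptions(precision=4,suppress=True)
d=np.load('w3.npz');P=(d['p'],Ro.from_euler('xyz',d['r']))
f=lambda L,z:plane('wrist',np.array(L)/2.6+[285,5],z,P)
a=f([[121,343],[106,510]],.054);print('handle',a,a.mean(0),'yaw',np.arctan2(*(a[0]-a[1])[[1,0]]),np.linalg.norm(a[0]-a[1]))
b=f([[142,98],[121,333]],.018);print('bar',b,np.arctan2(*(b[0]-b[1])[[1,0]]))
print('head top',f([[108,45],[188,72],[181,103],[98,80]],.038))
t=f([[60,8],[231,28],[160,570],[18,556]],.014);print('tray',t,t.mean(0),np.arctan2(*(t[0]+t[1]-t[2]-t[3])[[1,0]]))
# shaker: hole centre
print('shaker',plane('wrist',[[162,121]],.1,P),plane('wrist',[[166,117]],.09,P))
E
```

```text
handle [[ 0.5401 -0.0115  0.054 ]
 [ 0.4638 -0.0093  0.054 ]] [ 0.5019 -0.0104  0.054 ] yaw -0.028838022538159196 0.07627851597767099
bar [[ 0.6424 -0.0157  0.018 ]
 [ 0.5408 -0.0128  0.018 ]] -0.028841694260305698
head top [[ 0.6582  0.0006  0.038 ]
 [ 0.6499 -0.033   0.038 ]
 [ 0.6382 -0.031   0.038 ]
 [ 0.6451  0.004   0.038 ]]
tray [[ 0.6764  0.0217  0.014 ]
 [ 0.6725 -0.0525  0.014 ]
 [ 0.4193 -0.041   0.014 ]
 [ 0.4235  0.0337  0.014 ]] [ 0.5479 -0.0095  0.014 ] -0.04624712596188781
shaker [[0.5523 0.156  0.1   ]] [[0.5556 0.1564 0.09  ]]
```

```bash
python3 - <<'E'
from h import *
o=[np.pi,0,-.029]
arm.reach([.502,-.0105,.12],o); arm.movel([.502,-.0105,.05],velocity=.12)
print(arm.movel([.502,-.0105,.0225],velocity=.04,until_force=5))
arm.command_gripper(.01,grasp_force=40); print(status.get_grip_width(),status.get_finger_force())
arm.movel([.502,-.0105,.06],velocity=.06); arm.movel([.49,-.05,.16],velocity=.15)
o=[np.pi,0,np.pi/2-.02]
arm.reach([.49,-.05,.16],o); arm.movel([.5405,-.0455,.16]); arm.movel([.5405,-.0455,.038],velocity=.1)
P=pose(); cv2.imwrite('pics/w4.png',cams.get_image('wrist')); print(status.get_time(),P[0],status.get_grip_width(),status.get_wrist_force())
E
```

```text
False
0.01957069842269763 39.967851801775396
20.0417 [ 0.54109739 -0.04567758  0.03870341] 0.019530131971191408 [-1.04476149  0.41161857 -1.36776089]
```

View pics/w4.png

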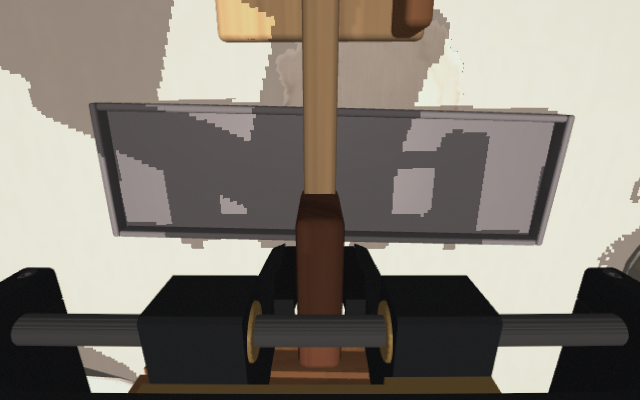

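The stick is held straight (bar at column 320), over the lane and left of the fence (column 395). Now pushing.

```bash
python3 - <<'E'
from h import *
L=lambda y:[.5405+.02*(y+.0455),y,.038]
print(arm.movel(L(.12),velocity=.045,until_force=8),status.get_eef_pos(),status.get_wrist_force(),status.get_time())
print(arm.movel(L(.157),velocity=.02,until_force=5),status.get_eef_pos(),status.get_wrist_force(),status.get_time(),status.get_grip_width())
cv2.imwrite('pics/s5.png',cv2.resize(cams.get_image('side')[200:360,220:380],None,fx=3.6,fy=3.6)); cv2.imwrite('t5.png',cams.get_image('top'))
E
```

```text
False [0.54383975 0.11995051 0.03801232] [-0.81849736 -0.15563265 -1.1483158 ] 23.8667
True [0.5436365  0.15041832 0.03727011] [-0.92118584 -2.13301044 -1.19446781] 25.2583 0.01992101048195886
```

View pics/s5.png

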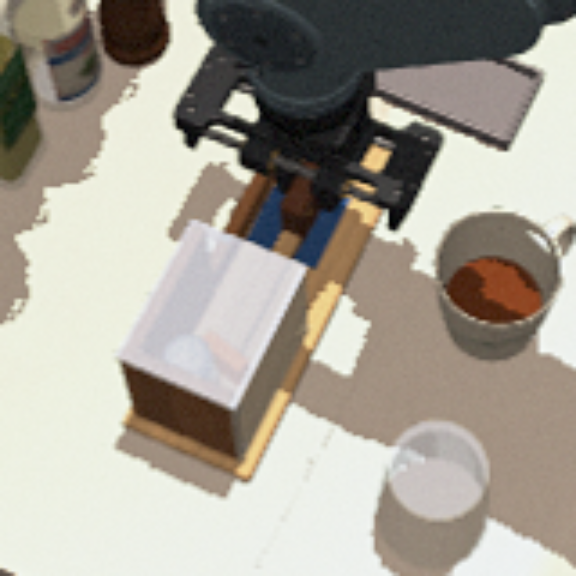

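The shaker (185,352 in the crop) stands at the far end under the cover, with the orange head behind it. I'll check the position numerically.

```bash
python3 - <<'E'
from h import *
np.set_printoptions(precision=4,suppress=True)
print(plane('side',[[271.4,297.8]],.093)) 
b=np.array([.5505,.1635]);ex=np.array([1,-.02]);ey=np.array([.02,1])
for bx,by in((8,108),(8,102),(-2,108)):
    h=b+ex*bx/1e3+ey*(by+50)/1e3; print(bx,by,h,proj('side',[[*h,.093]]),proj('top',[[*h,.093]]))
t=cv2.imread('t5.png');cv2.imwrite('pics/t5c.png',cv2.resize(t[160:240,170:300],None,fx=6,fy=6,interpolation=cv2.INTER_CUBIC))
E
```

```text
[[0.5564 0.3246 0.093 ]]
8 108 [0.5617 0.3213] [[270.0738 295.8634]] [[196.8666 193.661 ]]
8 102 [0.5615 0.3153] [[271.1985 293.7944]] [[199.0858 193.7785]]
-2 108 [0.5517 0.3215] [[273.6481 297.4295]] [[196.5437 197.3341]]
```

View pics/t5c.png

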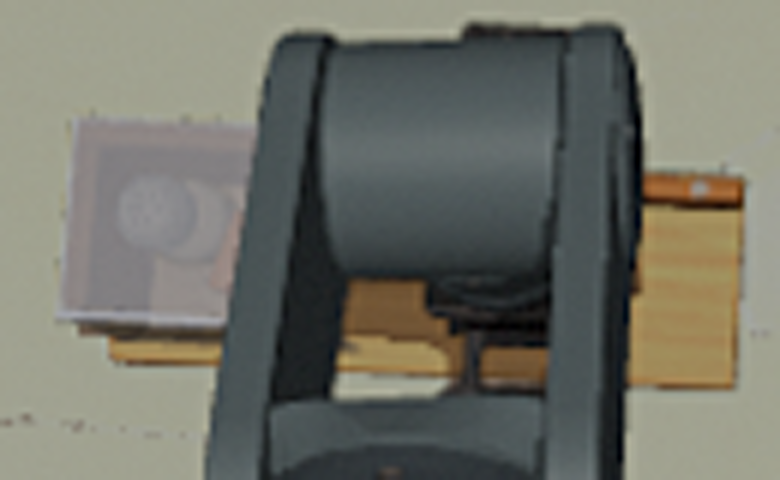

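Both cameras put the shaker home in y but about 5 mm off the fence. That is within tolerance, but I'll nudge it toward the fence with the slanted head for margin.

```bash
python3 - <<'E'
from h import *
p=np.array(status.get_eef_pos()); print(p)
arm.movel(p+[0,-.002,0],velocity=.02)
print(arm.movel([p[0]+.0065,p[1]-.0005,.0385],velocity=.02,until_force=5),status.get_eef_pos(),status.get_wrist_force())
p=np.array(status.get_eef_pos())
print(arm.movel(p+[0,.004,0],velocity=.02,until_force=5),status.get_eef_pos(),status.get_wrist_force(),status.get_time())
for n in('side','top'): cv2.imwrite(n+'6.png',cams.get_image(n))
# cap centre shift via template from previous pictures
a=cv2.imread('t5.png');b=cv2.imread('top6.png')
t=a[184:208,186:207];r=cv2.matchTemplate(b[178:214,180:213],t,cv2.TM_CCOEFF_NORMED);_,v,_,l=cv2.minMaxLoc(r);print('shift',l[0]+180-186,l[1]+178-184,v);print(np.round(r[3:10,3:10],2))
E
```

```text
[0.54332801 0.15040739 0.03694669]
False [0.54911646 0.14953133 0.0380553 ] [-3.34663238 -3.27869596 -1.56457467]
True [0.54784904 0.14968454 0.03716678] [-1.629285   -4.09947692  0.06157556] 26.3083
shift 0 0 0.9245498180389404
[[0.24 0.35 0.45 0.54 0.55 0.45 0.2 ]
 [0.34 0.46 0.59 0.7  0.72 0.56 0.25]
 [0.43 0.57 0.73 0.86 0.86 0.6  0.27]
 [0.47 0.62 0.8  0.92 0.91 0.58 0.26]
 [0.44 0.57 0.72 0.83 0.79 0.48 0.21]
 [0.39 0.51 0.63 0.7  0.65 0.37 0.14]
 [0.33 0.44 0.55 0.6  0.54 0.28 0.09]]
```

```bash
python3 - <<'E'
from h import *
arm.movel([.543,.14,.038],velocity=.04)
arm.movel([.5405,-.0455,.04],velocity=.12); arm.movel([.5405,-.0455,.2],velocity=.2)
arm.movel([.475,.22,.27],velocity=.25); arm.hold(.15); P=pose(); im=cams.get_image('wrist'); cv2.imwrite('w7.png',im)
np.savez('w7.npz',p=P[0],r=P[1].as_euler('xyz')); print(status.get_time(),P[0],proj('wrist',[[.56,.32,.09]],P))
cv2.imwrite('pics/w7c.png',cv2.resize(im[0:200,250:480],None,fx=3,fy=3,interpolation=cv2.INTER_CUBIC))
E
```

```text
30.95 [0.47517669 0.21897499 0.26953375] [[407.61095105  72.48825762]]
```

View pics/w7c.png

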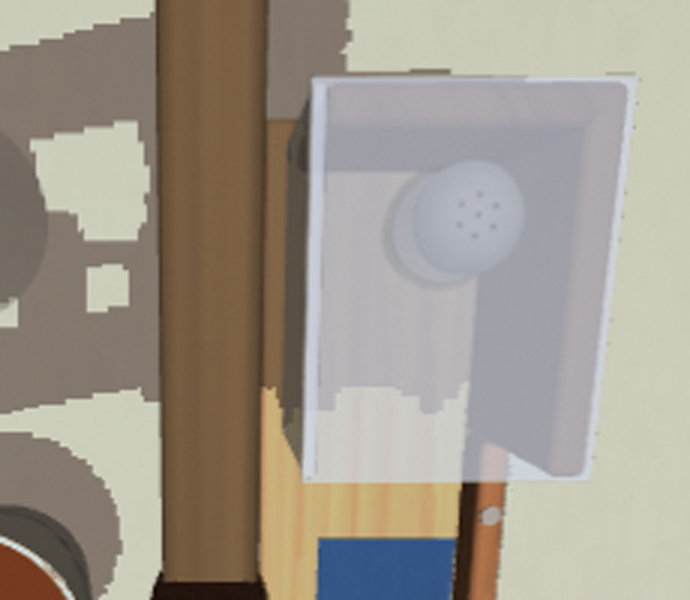

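The view shows the shaker upright under the cover. Its holes centre on crop (477,214), the fence foot runs along (456,545) to (475,300), and the end-stop foot is at row 170.

```bash
python3 - <<'E'
from h import *
np.set_printoptions(precision=4,suppress=True)
d=np.load('w7.npz');P=(d['p'],Ro.from_euler('xyz',d['r']))
f=lambda L,z:plane('wrist',np.array(L)/3.+[250,0],z,P)
print('holes',f([[477,214]],.098),'cap',f([[469,217]],.088))
F=f([[456,545],[462,480],[475,300]],.01);print('fence foot',F);print('stop',f([[345,171],[400,171]],.01)); print('bluetop',f([[318,538],[457,540]],.01))
E
```

```text
holes [[0.5592 0.3205 0.098 ]] cap [[0.5593 0.3203 0.088 ]]
fence foot [[0.5815 0.1909 0.01  ]
 [0.5823 0.2198 0.01  ]
 [0.583  0.2937 0.01  ]]
stop [[0.5291 0.3429 0.01  ]
 [0.5506 0.3425 0.01  ]]
bluetop [[0.5208 0.1952 0.01  ]
 [0.5818 0.1932 0.01  ]]
```

```bash
python3 - <<'E'
from h import *
arm.movel([.49,-.04,.20],velocity=.25)
o=[np.pi,0,-.046]
arm.reach([.503,-.0078,.12],o); arm.movel([.503,-.0078,.04],velocity=.1)
print(arm.movel([.503,-.0078,.0205],velocity=.02,until_force=2.5),status.get_eef_pos())
arm.command_gripper(.055); arm.hold(.2)
arm.movel([.503,-.0078,.12],velocity=.1); arm.reach([.46,-.0078,.27],o); arm.hold(.2)
P=pose(); im=cams.get_image('wrist'); cv2.imwrite('w8.png',im); print(status.get_time(),P[0],status.get_wrist_force())
# check: orange head and bar
b,g,r=[im[...,i].astype(int) for i in range(3)]
def rect(m,z):
    n,l,s,c=cv2.connectedComponentsWithStats(m.astype(np.uint8)); k=1+s[1:,4].argmax(); y,x=np.nonzero(l==k)
    X=plane('wrist',np.c_[x,y],z,P)[:,:2]; print(s[k],X.mean(0),cv2.minAreaRect((X*1000).astype(np.float32)))
roi=np.zeros(im.shape[:2],bool); q=proj('wrist',[[.67,.022,.014],[.67,-.045,.014],[.43,-.035,.014],[.43,.028,.014]],P); print(q.round())
x0,y0=q.min(0).clip(0).astype(int);x1,y1=q.max(0).astype(int);roi[y0:y1,x0:x1]=1
rect(roi&(r>150)&(r-b>80)&(g<150),.038); rect(roi&(r-b>25),.025); 
E
```

```text
True [ 0.50277988 -0.00774407  0.02254017]
38.3333 [ 0.45925101 -0.00760329  0.26762864] [-0.47880362 -0.03787858 -0.61088562]
[[283. -27.]
 [345. -30.]
 [341. 185.]
 [293. 187.]]
[316  94   1   4   4] [ 0.54260815 -0.00797624] ((542.6072387695312, -7.976189613342285), (3.3229589462280273e-06, 3.213181495666504), 87.0925521850586)
[ 309    0   25  167 2474] [ 0.55417393 -0.01089137] ((549.7905883789062, -12.338708877563477), (23.642152786254883, 181.41873168945312), 85.61527252197266)
```

```bash
python3 - <<'E'
from h import *
print(ticket.close_job(),status.get_time())
E
```

```text
the job is handed in; nothing more can be done
the job is handed in; nothing more can be done
```

The job is handed in; the verdict was not shown. By my last camera measurements the shaker stands upright about 2 mm off the fence and touching the end stop, and the push stick is back in its tray lengthwise.

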